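# Shake a pigment sample on the touch mixer

### The arm

A 6-joint arm with a two-finger parallel gripper is mounted at the origin on the work surface. World frame = base frame: x ahead of the robot, y to its left, z up, the work surface at z = 0. Lengths are in mm, angles in degrees, forces in N, time in s.
With the tool pointing down it reaches from about 275 to 750 mm from the base axis. Payload 10.2 kg.
Tool frame: the origin (TCP) lies at the very end of the fingers, on their centre line; the grasp point (between the pads) lies 19 mm behind it; x points along the fingers, z is the direction in which the jaws open and shut, and the axes are right-handed (so a half turn about x gives the same grasp; the last joint's range is limited). The gripper opens to 85 mm and grips with 20 to 120 N. Pads are 22 mm wide; open, the fingers measure 114 mm over their backs; the gripper's body (76 mm by 85 mm) begins 54 mm behind the grasp point. The pads swing forward as they close: fully open they stand 13 mm farther back than shut.
Start: joints at [-12.8, 17.928, 85.812, -0, 76.261, -12.8], TCP at [525.006, -0.013, 209.494] pointing down, gripper open.
Joint ranges: [-168.41, 168.41], [-55.51, 124.54], [10.69, 146.95], [-70.63, 250.63], [1, 178], [-165.06, 165.06]. Speed limits (degrees/s): [136.94, 136.94, 172.46, 180, 180, 180].

### API

Orientations are given as a 3x3 rotation matrix whose columns are the frame's x, y, z axes.
In Python, from plant import r gives the robot as it stands.
- The arm moves only by the tool move_arm, never from a script. Its argument "plan" is text: rows parted by semicolons, each of 5 numbers parted by spaces: the shift along the tool's x, y, z in m, then the turn about the tool's x in units of 6 degrees (1.0 is 6 degrees), then the opening, from 0 (shut) to 1 (fully open). A call has 1 to 10 rows; each row shifts and turns the commanded pose from where the row before left it, along the tool's axes as they then stand; what a row does not reach is not made up. A row lasts 1/12 s, in which the tool goes at most 41.7 mm and 7.16 degrees, less where a joint would pass 70% of its speed; a pose out of reach is approached as far as the arm can. A call is refused whole if a number of a shift passes 0.0417 or a number of a turn 1, either way. A call with a gripper value outside its range is refused whole. The fingers move at their own pace and stop on an object; "squeeze" is the grip in N (left out, the last holds). Time passes only in rows, so rows that do not move let the fingers close. It gives the time, the measured TCP pose, the force and the opening at its end, in the units of the state.
- r.observe(): the state, without advancing time (a new reading comes with each control period).
- r.read_camera(name): name is "scene" or "side" or "wrist"; returns the picture (420x560x3 uint8, red, green, blue); there is no depth.
- r.camera_info(name): a dict with "fovy" (degrees; the focal length in pixels is half the picture's height over the tangent of half this angle, whatever the lens; pixels are square), "cx", "cy" (the principal point, pixels), "R" (3x3) and "t" (3): a world point X has camera coordinates R X + t. Camera axes: x right, y down, z forward; pixel columns grow to the right and rows downward; lengths in mm; the calibration is good to about 2 mm. A picture is of the moment at which its call begins: read the wrist's pose just before it. camera_info takes no time and is no camera call; for the wrist camera it gives the pose at the moment of the call.
- r.hand_in(): hands the job in, once; it reports no verdict.
The state is a dict: "time_s": time; "joint_positions": joint angles; "dq": joint speeds; "joint_efforts": joint torques, N m; "eef_pos": TCP position; "ee_rot": TCP orientation; "contact_force": force on the tool from outside, world axes, zero at the start; "wrist_torque": the same for the moment, N m; "gripper_width": opening from 0.0 (shut) to 1.0 (fully open).
Only numpy, scipy, OpenCV 4.12 (cv2) and the standard library are available. Lean on these libraries where they do the work, as an engineer would, in place of code of your own. Each camera call takes 0.05 s, during which the arm holds its last target. There are 200 camera calls.

### The job

Turn the red isolator handle on the mixer from off (white dot) fully round to on (green dot), then press the blue sample jar upright onto the middle of the mixer's sprung pad, push the pad fully down and keep it there for about two seconds. Then set the jar back down upright on the sheet-metal tray beside the other jars (don't drop it), leaving the mixer switched on and the pink and yellow jars where they stand.

Things in the scene. Friction and masses are not known exactly. Their poses are not given: they have to be found in the camera images.
- mixer: grey touch mixer fixed to the bench: housing 160 mm (x) by 270 mm (y) by 70 mm high. Origin at the centre of its underside. On its top the round sprung pad is centred at its own y = +70 mm and the isolator handle's axis at its own y = -70 mm.
- pad_top (a point): centre of the top face of the sprung pad, a black rubber disc 80 mm in diameter with a yellow edge stripe; its top is 106 mm above the bench when up and moves down with the pad.
- pad (a joint): how far the sprung pad is pressed down, in m: 0 up, 0.014 fully down on its stop. It starts to move at about 5 N and takes about 11 N to push fully down; the weight of a jar alone does not move it.
- isolator_grip (a point): point on the isolator's vertical axis at half the height of the red grip bar, 103 mm above the bench. The bar is 90 mm long (this point's x axis lies along it), 18 mm thick and 40 mm tall (83 to 123 mm above the bench), with a white stripe on its pointer end, the point's -x side. It turns with the handle.
- isolator (a joint): isolator handle angle in rad: 0 = off (pointer at the 18 mm white dot, towards the mixer's -x side), 1.05 = on (pointer at the 18 mm green dot). Both are end stops. It turns clockwise seen from above to switch on, takes about 0.15 N m, and stays where it is left; it may start up to 0.15 rad from its off stop.
- tray: shallow galvanised sheet-metal tray fixed to the bench, 150 mm (x) by 360 mm (y), rim 18 mm high, walls and floor 3 mm thick. Origin at the centre of its underside. The three jars stand on it in a row along its y axis, about 110 mm apart, in any order.
- jar_blue: closed wide-mouth sample jar, blue: a plain upright cylinder 52 mm in diameter and 120 mm tall, white with a broad blue band round the side and a blue cap (cap and body are the same diameter), about 0.25 kg. Origin at the centre of its underside, z up.
- jar_pink: closed wide-mouth sample jar, pink: a plain upright cylinder 52 mm in diameter and 120 mm tall, white with a broad pink band round the side and a pink cap (cap and body are the same diameter), about 0.25 kg. Origin at the centre of its underside, z up.
- jar_yellow: closed wide-mouth sample jar, yellow: a plain upright cylinder 52 mm in diameter and 120 mm tall, white with a broad yellow band round the side and a yellow cap (cap and body are the same diameter), about 0.25 kg. Origin at the centre of its underside, z up.

How it is judged (in metres and radians):
On the way, in this order (a step that is already met when the one before it is completed fails the run):
1. the isolator handle is turned to on (past 0.9 rad) (value of joint isolator above 0.9 rad), for 0.2 s.
2. with the isolator on, the blue jar stands on the pad upright (within 12 degrees) and within 18 mm of its centre, and the pad is fully down (over 12 mm of its 14 mm), for 1.5 s without a break (value of joint isolator above 0.9 rad and value of joint pad above 0.012 m and horizontal distance between jar_blue and pad_top below 0.018 m and angle between jar_blue's own z axis and vertical below 0.21 rad and z of jar_blue in the frame of pad_top between -0.005 and 0.006 m), for 1.5 s.
At the end, for the whole second after the job is handed in: the blue jar stands upright (within 4.5 degrees), released and at rest on the tray's floor (centre within 60 mm of its origin in x, 165 mm in y), the isolator is on (over 0.9 rad), the pad is up (within 3 mm), the pink and yellow jars are upright and within 30 mm of where they stood (value of joint isolator above 0.9 rad and value of joint pad below 0.003 m and angle between jar_blue's own z axis and vertical below 0.08 rad and x of jar_blue in the frame of tray between -0.06 and 0.06 m and y of jar_blue in the frame of tray between -0.165 and 0.165 m and z of jar_blue in the frame of tray between -0.001 and 0.007 m and linear speed of jar_blue below 0.02 m/s and not (distance of jar_pink from where it was at the start of the episode above 0.03 m or angle between jar_pink's own z axis and vertical above 0.3 rad) and not (distance of jar_yellow from where it was at the start of the episode above 0.03 m or angle between jar_yellow's own z axis and vertical above 0.3 rad)); the robot touches nothing.
It fails at once if the pink or yellow jar is moved more than 30 mm or tipped more than 17 degrees ((distance of jar_pink from where it was at the start of the episode above 0.03 m or angle between jar_pink's own z axis and vertical above 0.3 rad) or (distance of jar_yellow from where it was at the start of the episode above 0.03 m or angle between jar_yellow's own z axis and vertical above 0.3 rad)).
It fails at once if the blue jar is dropped (falls unheld faster than 0.6 m/s, about 20 mm) (contact force between the fingers and jar_blue below 0.2 N and linear speed of jar_blue above 0.6 m/s).
It also fails if it takes over 72 s, if anything falls off the work surface, if the arm or the gripper's body presses on something with over 40 N, if the wrist force passes 120 N, or if a joint passes its speed limit or range.

## Working session

There is one attempt and no reset: what is moved stays moved. The work goes in short steps, Python scripts to look and compute and a tool call to move; the robot and the scene stay as the last step left them, time stands still between calls to the robot, and variables do not carry over. Pictures are saved under pics/ and viewed, about 8 in all and at most 12, crops included, and the job is handed in when it is done.

Besides the shell and the picture viewer there is one more tool, called after "Request:" in YAML: its name, and indented under it one key for each argument. move_arm: Moves the arm, as the interface text tells. Its arguments: {"type":"object","properties":{"plan":{"type":"string"},"squeeze":{"type":"number"}},"required":["plan"]}

```bash
mkdir -p pics; ls; python3 - <<'E'
from plant import r
import cv2,numpy as np
o=r.observe();print(o)
ims=[]
for n in("scene","side"):
    im=r.read_camera(n);cv2.imwrite(f"pics/{n}0.png",im[:,:,::-1]);c=r.camera_info(n);print(n,c)
    ims.append(im)
cv2.imwrite("pics/both0.png",cv2.resize(np.hstack(ims),None,fx=.71,fy=.71,interpolation=cv2.INTER_AREA)[:,:,::-1])
E
```

```text
pics
{'time_s': 0.0, 'joint_positions': array([-1.28010229e+01,  1.79599658e+01,  8.58548643e+01,  2.01079122e-03,
        7.62617414e+01, -1.27978709e+01]), 'dq': array([-0.07331358, -0.01073618, -0.11490326,  0.0013825 ,  0.00036583,
        0.00034394]), 'joint_efforts': array([-5.78409599e-04, -4.12261176e+01, -2.59742296e+01, -3.58453699e-04,
        4.11797926e-03, -1.23038126e-05]), 'eef_pos': array([5.24707500e+02, 5.34827852e-02, 2.08924827e+02]), 'ee_rot': array([[-1.29565374e-03,  6.35838804e-05,  9.99999159e-01],
       [ 3.29349433e-04,  9.99999944e-01, -6.31572071e-05],
       [-9.99999106e-01,  3.29267326e-04, -1.29567461e-03]]), 'contact_force': array([-0.06136161,  0.36090394,  0.48820351]), 'wrist_torque': array([-0.03757068, -0.0407487 , -0.00822769]), 'gripper_width': 1.0001941172241073}
scene {'fovy': 47.780769266817835, 'cx': 280.5013629958545, 'cy': 205.06165211348906, 'R': array([[ 0.83964742,  0.54302073,  0.01098592],
       [ 0.41313759, -0.62542346, -0.66193869],
       [-0.35257558,  0.56033381, -0.74947747]]), 't': array([-438.9982179 , -162.20336486, 1327.69569021])}
side {'fovy': 52.71780922422525, 'cx': 277.57533595058646, 'cy': 212.35142011422485, 'R': array([[ 0.73349159, -0.67940538,  0.0199605 ],
       [-0.36796122, -0.4216026 , -0.82876763],
       [ 0.57148458,  0.6005494 , -0.55923679]]), 't': array([-377.87355181,  280.18007277,  619.3047966 ])}
```

View pics/scene0.png

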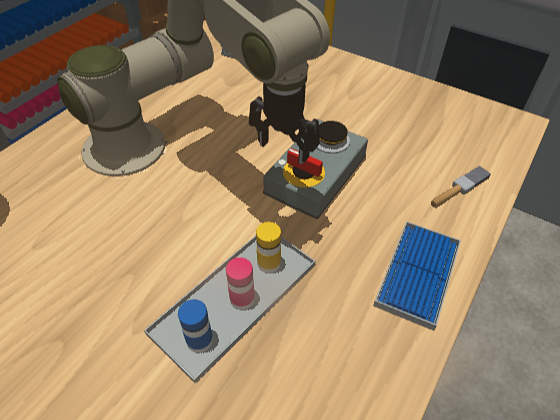

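View pics/side0.png

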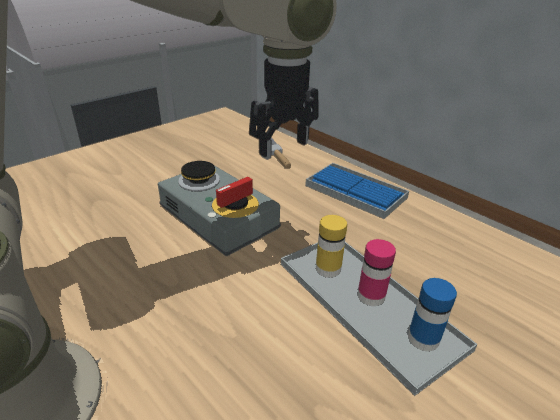

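The scene view shows blue jar cap at about (193,312), pink (239,268), yellow (268,232), handle (305,162) and pad (333,130). The side view shows the blue cap at (437,290), handle (235,193) and pad (198,168).

```bash
cat >h.py <<'E'
import numpy as np,cv2
from plant import r
def ray(c,u,v):
    f=210/np.tan(np.radians(c["fovy"]/2));d=c["R"].T@np.array([(u-c["cx"])/f,(v-c["cy"])/f,1]);return -c["R"].T@c["t"],d
def onplane(c,u,v,z):
    o,d=ray(c,u,v);return o+d*(z-o[2])/d[2]
def proj(c,X):
    f=210/np.tan(np.radians(c["fovy"]/2));p=c["R"]@np.array(X)+c["t"];return p[:2]/p[2]*f+[c["cx"],c["cy"]]
def tri(a,b):
    (o,d),(p,e)=a,b;s=np.linalg.lstsq(np.c_[d,-e],p-o,rcond=None)[0];A=o+s[0]*d;B=p+s[1]*e
    return (A+B)/2,np.linalg.norm(A-B)
def comps(im,lo,hi,minA=60):
    h=cv2.cvtColor(im,cv2.COLOR_RGB2HSV);m=cv2.inRange(h,lo,hi)
    n,l,s,c=cv2.connectedComponentsWithStats(m);return [(s[i],c[i],l==i) for i in range(1,n) if s[i][4]>=minA]
E
python3 - <<'E'
from h import *
for n in("scene","side"):
    im=cv2.imread(f"pics/{n}0.png")[:,:,::-1].copy();c=r.camera_info(n)
    for nm,lo,hi in(("blue",(100,140,60),(118,255,255)),("pink",(165,140,100),(176,255,255)),("yellow",(20,170,120),(30,255,255)),("red",(0,200,80),(5,255,255)),("red2",(176,200,80),(180,255,255))):
        for s,ce,m in comps(im,lo,hi):
            x,y,w,hh,A=s
            if n=="scene" and y<90: continue
            u=x+w/2-.5
            P=onplane(c,u,y+5,120);o,_=ray(c,0,0);d=P-o;b=w/2*abs(d[2])/np.linalg.norm(d)
            print(n,nm,s,ce.round(1),onplane(c,u,y+b,120).round(0))
E
```

```text
scene blue [ 32 107  34  23  76] [ 49.2 117.5] [-125. -103.  120.]
scene blue [ 379  226   78   97 4457] [418.8 272.6] [841.   9. 120.]
scene blue [178 300  28  25 554] [191.7 312. ] [ 546. -335.  120.]
scene pink [ 16 105  13  10  62] [ 22.5 109.2] [-210. -120.  120.]
scene pink [  7 111  12  10  62] [ 13.3 114.8] [-210. -149.  120.]
scene pink [  0 115  10  11  69] [  4.  120.1] [-214. -169.  120.]
scene pink [226 258  26  22 444] [238.6 268.1] [ 562. -213.  120.]
scene yellow [283 163  20  23 131] [289.8 174.6] [504.  77. 120.]
scene yellow [300 167  25  20 148] [312.9 179.5] [552.  86. 120.]
scene yellow [256 222  25  25 426] [267.6 232.3] [ 559. -106.  120.]
scene yellow [258 251  11  16  71] [262.5 259.2] [ 584. -161.  120.]
scene red [307 156  15  11  81] [314.  161.1] [531. 131. 120.]
side blue [ 313  166   91   44 1709] [357.4 186.9] [701. -53. 120.]
side blue [420 278  36  35 968] [437.5 294.8] [ 545. -333.  120.]
side blue [410 311  37  33 676] [426.3 330.3] [ 471. -360.  120.]
side pink [366 239  29  29 681] [380.1 253.1] [ 563. -211.  120.]
side pink [360 275  30  24 499] [373.9 287.4] [ 479. -261.  120.]
```

```bash
python3 - <<'E'
from h import *
s,d=r.camera_info("scene"),r.camera_info("side")
print(onplane(s,333,130,106),onplane(d,198,166,106)," handle top",onplane(s,305,157,123),onplane(d,235,187,123))
print(onplane(s,282,162,70),onplane(d,212,216,70),"dot")
rr=r.observe()["eef_pos"];c=r.camera_info("wrist");print(c, -c["R"].T@c["t"],rr)
im=r.read_camera("wrist");cv2.imwrite("pics/w0.png",im[:,:,::-1])
E
```

```text
[506.45593591 272.442038   106.        ] [508.1137816  276.39020333 106.        ]  handle top [507.48928883 128.64462574 123.        ] [496.79377332 117.59827066 123.        ]
[441.40978975 131.43593692  70.        ] [438.53243223 125.71375378  70.        ] dot
{'fovy': 67.57126329788915, 'cx': 286.58122971199725, 'cy': 206.2280402030882, 'R': array([[ 9.99999077e-01,  7.19915813e-04, -1.15199781e-03],
       [ 1.03328817e-03, -9.53621129e-01,  3.01007764e-01],
       [-8.81869205e-04, -3.01008677e-01, -9.53620993e-01]]), 't': array([-523.77174693,  -40.10721527,  379.63796022])} [524.14749698  76.40430367 373.499928  ] [5.24751075e+02 6.29177262e-02 2.09004674e+02]
```

View pics/w0.png

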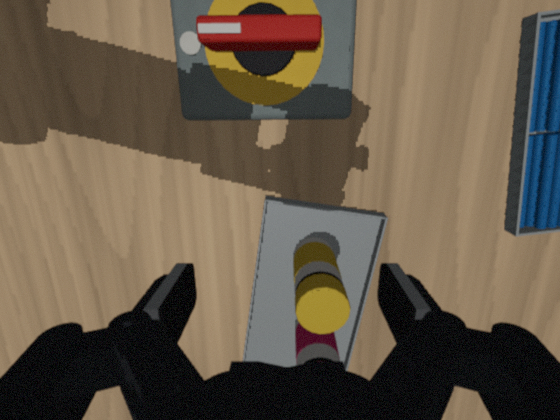

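The wrist view shows the handle bar's top face from (197,28) to (321,27), the white dot at (190,43) and the mixer's lower edge from (182,118) to (352,118). It also shows the yellow cap at (322,305).

```bash
python3 - <<'E'
from h import *
c=r.camera_info("wrist")
a,b=onplane(c,197.5,29,123),onplane(c,321,27.5,123);print(a,b,(a+b)/2,np.degrees(np.arctan2(b[1]-a[1],b[0]-a[0])))
print("dot",onplane(c,190,43,70),"edge",onplane(c,187,118,70),onplane(c,352,117,70),"disc",onplane(c,265,40,83))
print("yellow cap",onplane(c,322,305,120),"traycorners",onplane(c,267,198,18),onplane(c,386,214,18))
E
```

```text
[460.56995399 129.31602968 123.        ] [548.30273721 130.30850188 123.        ] [504.4363456  129.81226578 123.        ] 0.648127655044742
dot [439.66161571 129.64584975  70.        ] edge [431.07698633  66.68594439  70.        ] [584.75054237  67.69763642  70.        ] disc [505.89035933 129.64801417  83.        ]
yellow cap [ 557.35752488 -101.03770604  120.        ] traycorners [500.8177175  -25.70925204  18.        ] [642.9081625  -45.48600817  18.        ]
```

Request:
move_arm:
  plan: "0 0.0325 -0.005 0 1;0 0.0325 -0.005 0 1;0 0.0325 -0.005 0 1;0 0.0325 -0.005 0 1;0 0 0 -1 1;0 0 0 -1 1;0 0 0 -1 1;0 0 0 -1 1;0 0 0 -1 1;0 0 0 -1 1"

```text
time_s: 0.98
eef_pos: [504.9, 130.0, 209.2]
ee_rot: [[-0.001, -0.592, 0.806], [-0.0, 0.806, 0.592], [-1.0, 0.0, -0.001]]
contact_force: [0.3, 0.5, 0.5]
gripper_width: 0.999
```

Request:
move_arm:
  plan: "0 0 0 -1 1;0 0 0 -1 1;0 0 0 -1 1;0 0 0 -1 1;0 0 0 -1 1;0 0 0 -1 1;0 0 0 -1 1;0 0 0 -1 1;0 0 0 -1 1;0 0 0 0 1"

```text
time_s: 1.82
eef_pos: [504.8, 130.0, 209.2]
ee_rot: [[-0.001, -1.0, -0.004], [-0.0, -0.004, 1.0], [-1.0, 0.001, -0.0]]
contact_force: [0.6, 0.4, 0.3]
gripper_width: 1.004
```

```bash
python3 - <<'E'
from h import *
o=r.observe();print(o["time_s"],o["eef_pos"],o["ee_rot"].round(3),o["joint_positions"].round(1),o["contact_force"])
c=r.camera_info("wrist")
im=r.read_camera("wrist");cv2.imwrite("pics/w1.png",im[:,:,::-1])
for X in((505,130,123),(506,270,106),(439.6,130,70)):print(proj(c,X))
E
```

```text
1.8167 [504.8485199  129.98834103 209.24381887] [[-0.001 -1.    -0.004]
 [-0.    -0.004  1.   ]
 [-1.     0.001 -0.   ]] [  1.5  17.5  86.4  -0.   76.1 -88.7] [0.60599795 0.44268227 0.31838225]
[287.29881047 204.868228  ]
[444.66092281 200.97096491]
[287.56386315 121.28197358]
```

View pics/w1.png

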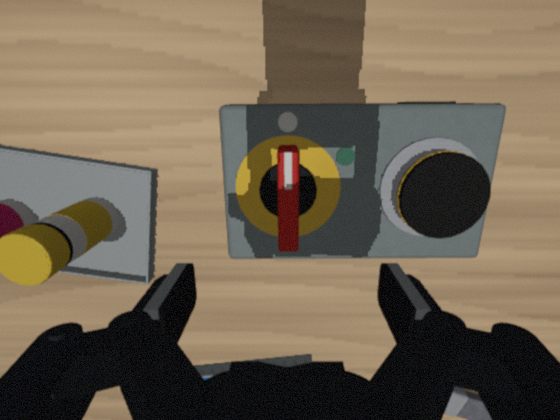

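The handle is centred at (288,200) between the fingers, as predicted. The pad is at (445,194) and the green dot at (345,157). I'll go down and grip.

Request:
move_arm:
  plan: "0.03 0 0 0 1;0.03 0 0 0 1;0.03 0 0 0 1;0.015 0 0 0 1;0.012 0 0 0 1;0 0 0 0 1;0 0 0 0 0;0 0 0 0 0;0 0 0 0 0;0 0 0 0 0"
  squeeze: 40

```text
time_s: 2.7
eef_pos: [505.4, 130.0, 93.3]
ee_rot: [[0.001, -1.0, 0.001], [0.0, 0.001, 1.0], [-1.0, -0.001, 0.0]]
contact_force: [0.5, 1.1, -0.9]
gripper_width: 0.454
```

Request:
move_arm:
  plan: "0 0 0 0 0;0 0 0 0 0;0 0 0 0 0;0 0 0 0 0;0 0 0 0 0;0 0 0 0 0"

```text
time_s: 3.2
eef_pos: [505.2, 130.9, 93.2]
ee_rot: [[0.001, -1.0, -0.0], [0.001, -0.0, 1.0], [-1.0, -0.001, 0.001]]
contact_force: [-1.7, 5.1, 5.1]
gripper_width: 0.196
```

Request:
move_arm:
  plan: "0 0 0 0.7 0;0 0 0 0.7 0;0 0 0 0.7 0;0 0 0 0.7 0;0 0 0 0.7 0;0 0 0 0.7 0;0 0 0 0.7 0;0 0 0 0.7 0;0 0 0 0.7 0;0 0 0 0.7 0"

```text
time_s: 4.03
eef_pos: [505.1, 130.6, 93.2]
ee_rot: [[0.001, -0.741, 0.672], [0.001, 0.672, 0.741], [-1.0, 0.0, 0.001]]
contact_force: [-1.1, 3.3, 4.5]
gripper_width: 0.198
```

Request:
move_arm:
  plan: "0 0 0 0.7 0;0 0 0 0.7 0;0 0 0 0.7 0;0 0 0 0.5 0;0 0 0 0 0;0 0 0 0 0;0 0 0 0 0"

```text
time_s: 4.62
eef_pos: [505.0, 130.5, 93.2]
ee_rot: [[0.0, -0.535, 0.845], [0.001, 0.845, 0.535], [-1.0, 0.001, 0.001]]
contact_force: [-1.9, 2.3, 4.2]
gripper_width: 0.194
```

```bash
python3 - <<'E'
from h import *
o=r.observe();R=o["ee_rot"];print(o["eef_pos"],np.degrees(np.arctan2(R[0,2],R[1,2])),o["wrist_torque"],o["contact_force"])
E
```

```text
[504.9751569 130.5076002  93.1884199] 57.62336089846539 [ 0.47064918  0.5277847  -0.10157705] [-1.90157447  2.34667751  4.23776996]
```

Request:
move_arm:
  plan: "0 0 0 0.4 0;0 0 0 0.3 0;0 0 0 0 0;0 0 0 0 0"

```text
time_s: 4.95
eef_pos: [505.0, 130.5, 93.2]
ee_rot: [[0.0, -0.474, 0.881], [0.0, 0.881, 0.474], [-1.0, 0.0, 0.001]]
contact_force: [-2.1, 4.2, 6.0]
gripper_width: 0.194
```

Request:
move_arm:
  plan: "0 0 0 0 1;0 0 0 0 1;0 0 0 0 1;0 0 0 0 1;-0.02 0 0 0 1;-0.03 0 0 0 1;-0.04 0 0 0 1;-0.04 0 0 0 1;-0.03 0 0 0 1;0 0 0 0 1"

```text
time_s: 5.78
eef_pos: [507.0, 130.0, 258.8]
ee_rot: [[0.011, -0.472, 0.881], [0.0, 0.881, 0.472], [-1.0, -0.005, 0.01]]
contact_force: [0.1, -0.6, 0.2]
gripper_width: 1.0
```

```bash
python3 - <<'E'
from h import *
o=r.observe();R=o["ee_rot"];print(o["eef_pos"],np.degrees(np.arctan2(R[0,2],R[1,2])),o["joint_positions"].round(1))
c=r.camera_info("wrist")
im=r.read_camera("wrist");cv2.imwrite("pics/w2.png",im[:,:,::-1])
for X in((505,130,123),(503,270,106)):print(proj(c,X))
E
```

```text
[507.04467609 130.03677476 258.81963536] 61.80429692927626 [  1.5  15.6  81.6  -0.   82.2 -26.6]
[284.36621813 187.25337889]
[354.35393715  50.90066901]
```

View pics/w2.png

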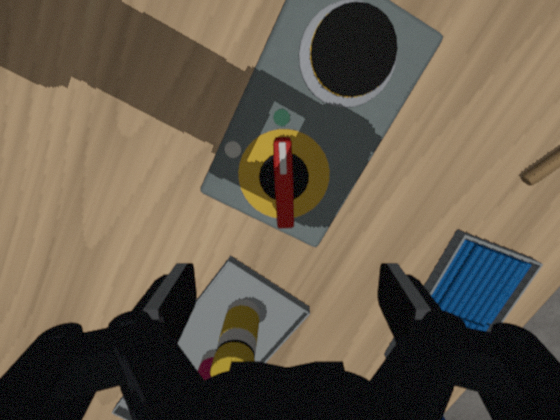

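The pointer now sits at the green dot (283,118), and the pad at (354,49) fits (503,270). Next is the blue jar.

Request:
move_arm:
  plan: "0 0 0 1 1;0 0 0 1 1;0 0 0 1 1;0 0 0 1 1;0 0 0 1 1;0 0 0 1 1;0 -0.03 0.007 0 1;0 -0.035 0.008 0 1;0 -0.035 0.008 0 1;0 -0.035 0.008 0 1"

```text
time_s: 6.67
eef_pos: [516.8, -9.3, 251.0]
ee_rot: [[-0.002, 0.135, 0.991], [0.001, 0.991, -0.135], [-1.0, 0.0, -0.002]]
contact_force: [1.8, 0.4, -0.4]
gripper_width: 1.003
```

Request:
move_arm:
  plan: "0 -0.035 0.008 0 1;0 -0.035 0.008 0 1;0 -0.035 0.008 0 1;0 -0.035 0.008 0 1;0 -0.035 0.008 0 1;0 -0.035 0.008 0 1;0 -0.035 0.008 0 1;0 -0.035 0.008 0 1;0 -0.02 0.005 0 1;0 0 0 0 1"

```text
time_s: 7.5
eef_pos: [544.1, -318.4, 249.5]
ee_rot: [[-0.003, 0.14, 0.99], [0.002, 0.99, -0.14], [-1.0, 0.001, -0.003]]
contact_force: [-0.6, -0.6, -1.7]
gripper_width: 1.001
```

```bash
python3 - <<'E'
from h import *
o=r.observe();R=o["ee_rot"];print(o["time_s"],o["eef_pos"],R.round(3),o["joint_positions"].round(1))
c=r.camera_info("wrist")
im=r.read_camera("wrist");cv2.imwrite("pics/w3.png",im[:,:,::-1])
for X in((545,-334,123),(562,-212,123)):print(proj(c,X))
E
```

```text
7.5 [ 544.05016856 -318.41372748  249.5107124 ] [[-0.003  0.14   0.99 ]
 [ 0.002  0.99  -0.14 ]
 [-1.     0.001 -0.003]] [-41.   30.8  61.1  -0.   88.3 -32.9]
[290.87933343 206.07756595]
[291.29378484  68.48954362]
```

View pics/w3.png

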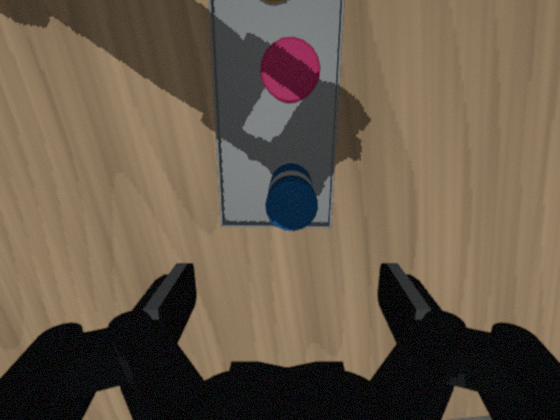

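Blue cap at (291,204) and pink cap at (291,70) agree with my estimates to within 2 mm. I'll grasp.

Request:
move_arm:
  plan: "0 -0.0142 0.003 0 1;0.03 0 0 0 1;0.03 0 0 0 1;0.03 0 0 0 1;0.03 0 0 0 1;0.025 0 0 0 1;0.0145 0 0 0 1;0.01 0 0 0 1;0 0 0 0 1;0 0 0 0 1"

```text
time_s: 8.38
eef_pos: [546.3, -328.5, 83.3]
ee_rot: [[-0.0, 0.135, 0.991], [0.0, 0.991, -0.135], [-1.0, 0.0, -0.0]]
contact_force: [0.5, -0.3, -0.3]
gripper_width: 1.0
```

Request:
move_arm:
  plan: "0 0 0 0 0;0 0 0 0 0;0 0 0 0 0;0 0 0 0 0;0 0 0 0 0;0 0 0 0 0;0 0 0 0 0;0 0 0 0 0"
  squeeze: 70

```text
time_s: 9.05
eef_pos: [546.8, -329.6, 84.5]
ee_rot: [[0.002, 0.136, 0.991], [-0.002, 0.991, -0.136], [-1.0, -0.002, 0.003]]
contact_force: [1.0, -0.4, 6.2]
gripper_width: 0.579
```

Request:
move_arm:
  plan: "-0.005 0 0 0 0;-0.01 0 0 0 0;-0.02 0 0 0 0;-0.03 0 0 0 0;-0.03 0 0 0 0;-0.03 0 0 0 0;-0.02 0 0 0 0;-0.015 0 0 0 0;-0.005 0 0 0 0;0 0 0 0 0"

```text
time_s: 9.88
eef_pos: [546.2, -329.2, 249.3]
ee_rot: [[0.001, 0.136, 0.991], [-0.001, 0.991, -0.136], [-1.0, -0.001, 0.002]]
contact_force: [0.4, 0.6, -2.7]
gripper_width: 0.576
```

Request:
move_arm:
  plan: "0 0.01 -0.002 0 0;0 0.02 -0.0043 0 0;0 0.03 -0.0063 0 0;0 0.03 -0.0063 0 0;0 0.03 -0.0063 0 0;0 0.03 -0.0063 0 0;0 0.03 -0.0063 0 0;0 0.03 -0.0063 0 0;0 0.03 -0.0063 0 0;0 0.03 -0.0063 0 0"

```text
time_s: 10.72
eef_pos: [525.3, -51.6, 246.6]
ee_rot: [[-0.003, 0.136, 0.991], [0.001, 0.991, -0.136], [-1.0, 0.001, -0.003]]
contact_force: [0.3, 0.1, -2.0]
gripper_width: 0.577
```

Request:
move_arm:
  plan: "0 0.03 -0.0063 0 0;0 0.03 -0.0063 0 0;0 0.03 -0.0063 0 0;0 0.03 -0.0063 0 0;0 0.03 -0.0063 0 0;0 0.03 -0.0063 0 0;0 0.03 -0.0063 0 0;0 0.03 -0.0063 0 0;0 0.03 -0.0063 0 0;0 0.02 -0.0043 0 0"

```text
time_s: 11.55
eef_pos: [503.6, 244.5, 246.5]
ee_rot: [[-0.003, 0.134, 0.991], [0.0, 0.991, -0.134], [-1.0, -0.0, -0.003]]
contact_force: [-0.3, -0.4, -1.8]
gripper_width: 0.578
```

Request:
move_arm:
  plan: "0 0.02 -0.0043 0 0;0 0.01 -0.002 0 0;0 0 0 0 0;0 0 0 0 0;0 0 0 0 0"

```text
time_s: 11.97
eef_pos: [503.3, 271.3, 247.6]
ee_rot: [[-0.001, 0.137, 0.991], [-0.001, 0.991, -0.137], [-1.0, -0.001, -0.001]]
contact_force: [0.5, 0.1, -2.5]
gripper_width: 0.579
```

```bash
python3 - <<'E'
from h import *
o=r.observe();R=o["ee_rot"];p=o["eef_pos"];print(o["time_s"],p,R.round(3),o["contact_force"],o["gripper_width"]);print(R.T@(np.array([504,272.5,p[2]])-p))
ims=[r.read_camera(n) for n in("scene","side")]
cv2.imwrite("pics/b1.png",np.hstack([ims[0][40:240,200:440],ims[1][20:220,120:360]])[:,:,::-1])
print(proj(r.camera_info("scene"),(503,270,106)),proj(r.camera_info("side"),(503,270,106)))
for n,im in zip(("scene","side"),ims):
  for s,ce,m in comps(im,(100,140,60),(118,255,255)):print(n,s,ce)
E
```

```text
11.9667 [503.26322171 271.33374576 247.63293156] [[-0.001  0.137  0.991]
 [-0.001  0.991 -0.137]
 [-1.    -0.001 -0.001]] [ 0.46072248  0.07719968 -2.45725624] 0.5788211278923999
[-1.21808668e-03  1.25591071e+00  5.70682060e-01]
[331.36639799 130.02940458] [197.71511698 167.6103991 ]
scene [   0    0   81   42 1476] [30.70799458 14.68360434]
scene [326  64  21  21 271] [337.2804428   73.04428044]
scene [ 32 107  34  23  80] [ 48.6625 117.875 ]
scene [ 379  226   78   97 4462] [418.81869117 272.57530255]
side [181  91  24  19 392] [192.39030612  99.96173469]
side [183 119  24  23 453] [195.03752759 130.74834437]
side [ 313  166   91   44 1709] [357.33118783 186.91281451]
```

View pics/b1.png

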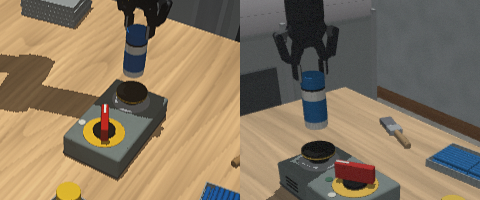

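The jar hangs upright above the pad in both views (left crop jar bottom at (132,75), pad at (131,95)). Lowering.

Request:
move_arm:
  plan: "0.01 0 0 0 0;0.02 0 0 0 0;0.015 0.001 0 0 0;0.008 0 0 0 0;0.004 0 0 0 0;0.003 0 0 0 0;0.003 0 0 0 0;0.003 0 0 0 0;0.003 0 0 0 0;0 0 0 0 0"

```text
time_s: 12.9
eef_pos: [503.7, 273.3, 179.4]
ee_rot: [[0.001, 0.136, 0.991], [0.0, 0.991, -0.136], [-1.0, 0.0, 0.001]]
contact_force: [-1.5, -1.2, 6.2]
gripper_width: 0.573
```

Request:
move_arm:
  plan: "0.001 0 0 0 0;0.001 0 0 0 0;0.001 0 0 0 0;0 0 0 0 0;0 0 0 0 0"

```text
time_s: 13.32
eef_pos: [503.8, 273.4, 177.0]
ee_rot: [[0.001, 0.136, 0.991], [0.0, 0.991, -0.136], [-1.0, 0.001, 0.001]]
contact_force: [-1.6, -1.8, 6.2]
gripper_width: 0.578
```

Request:
move_arm:
  plan: "0.001 0 0 0 0;0.001 0 0 0 0;0.001 0 0 0 0;0.001 0 0 0 0;0.001 0 0 0 0;0 0 0 0 0;0 0 0 0 0"

```text
time_s: 13.9
eef_pos: [503.9, 273.6, 173.4]
ee_rot: [[0.003, 0.136, 0.991], [0.001, 0.991, -0.136], [-1.0, 0.001, 0.003]]
contact_force: [-5.3, -1.6, 16.0]
gripper_width: 0.576
```

Request:
move_arm:
  plan: "0.001 0 0 0 0;0 0 0 0 0;0 0 0 0 0;0 0 0 0 0;0 0 0 0 0;0 0 0 0 0;0 0 0 0 0;0 0 0 0 0;0 0 0 0 0;0 0 0 0 0"

```text
time_s: 14.73
eef_pos: [504.0, 273.7, 173.3]
ee_rot: [[0.004, 0.136, 0.991], [0.001, 0.991, -0.136], [-1.0, 0.002, 0.004]]
contact_force: [-5.8, -3.1, 22.0]
gripper_width: 0.579
```

```bash
python3 - <<'E'
from h import *
o=r.observe();print(o["eef_pos"],o["contact_force"])
ims=[r.read_camera(n) for n in("scene","side")]
cv2.imwrite("pics/b2.png",cv2.resize(np.hstack([ims[0][70:200,270:400],ims[1][70:200,130:260]]),None,fx=3,fy=3)[:,:,::-1])
E
```

```text
[504.02542285 273.67973672 173.34747132] [-5.83700322 -3.12383982 21.98475649]
```

View pics/b2.png

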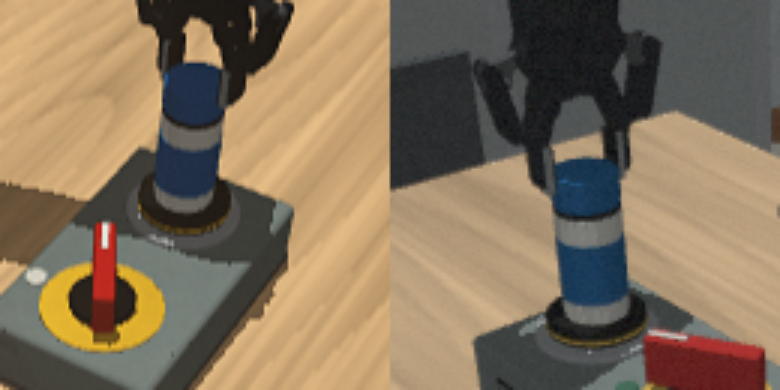

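Request:
move_arm:
  plan: "0 0 0 0 0;0 0 0 0 0;0 0 0 0 0;0 0 0 0 0;0 0 0 0 0;0 0 0 0 0;0 0 0 0 0;0 0 0 0 0;0 0 0 0 0;0 0 0 0 0"

```text
time_s: 15.67
eef_pos: [504.0, 273.7, 173.4]
ee_rot: [[0.004, 0.136, 0.991], [0.001, 0.991, -0.136], [-1.0, 0.002, 0.004]]
contact_force: [-6.6, -1.8, 22.7]
gripper_width: 0.58
```

Request:
move_arm:
  plan: "0 0 0 0 0;0 0 0 0 0;0 0 0 0 0;0 0 0 0 0;0 0 0 0 0;0 0 0 0 0;0 0 0 0 0;0 0 0 0 0"

```text
time_s: 16.33
eef_pos: [504.0, 273.7, 173.4]
ee_rot: [[0.004, 0.136, 0.991], [0.001, 0.991, -0.136], [-1.0, 0.002, 0.004]]
contact_force: [-6.4, -1.6, 21.6]
gripper_width: 0.577
```

The jar is upright in both views and centred on the pressed pad, with about 22 N on the stop and held for about 2.4 s. I'll lift it and carry it back.

Request:
move_arm:
  plan: "-0.003 0 0 0 0;-0.005 0 0 0 0;-0.005 0 0 0 0;-0.008 0 0 0 0;-0.015 0 0 0 0;-0.02 0 0 0 0;-0.015 0 0 0 0;-0.006 0 0 0 0;0 0 0 0 0;0 0 0 0 0"

```text
time_s: 17.17
eef_pos: [503.3, 273.3, 246.1]
ee_rot: [[-0.001, 0.136, 0.991], [-0.0, 0.991, -0.136], [-1.0, -0.0, -0.001]]
contact_force: [-0.0, 0.2, -3.0]
gripper_width: 0.58
```

Request:
move_arm:
  plan: "0 -0.01 0.002 0 0;0 -0.02 0.0043 0 0;0 -0.03 0.0063 0 0;0 -0.03 0.0063 0 0;0 -0.03 0.0063 0 0;0 -0.03 0.0063 0 0;0 -0.03 0.0063 0 0;0 -0.03 0.0063 0 0;0 -0.03 0.0063 0 0;0 -0.03 0.0063 0 0"

```text
time_s: 18.0
eef_pos: [522.2, -3.9, 246.0]
ee_rot: [[-0.002, 0.136, 0.991], [0.0, 0.991, -0.136], [-1.0, 0.0, -0.002]]
contact_force: [0.0, 0.3, -2.4]
gripper_width: 0.58
```

Request:
move_arm:
  plan: "0 -0.03 0.0063 0 0;0 -0.03 0.0063 0 0;0 -0.03 0.0063 0 0;0 -0.03 0.0063 0 0;0 -0.03 0.0063 0 0;0 -0.03 0.0063 0 0;0 -0.03 0.0063 0 0;0 -0.03 0.0063 0 0;0 -0.03 0.0063 0 0;0 -0.02 0.0043 0 0"

```text
time_s: 18.83
eef_pos: [542.8, -300.6, 245.4]
ee_rot: [[-0.002, 0.138, 0.99], [0.001, 0.99, -0.138], [-1.0, 0.0, -0.002]]
contact_force: [0.1, -0.4, -3.1]
gripper_width: 0.578
```

Request:
move_arm:
  plan: "0 -0.02 0.0043 0 0;0 -0.01 0.002 0 0;0 0 0 0 0;0 0 0 0 0;0 0 0 0 0;0 0 0 0 0"

```text
time_s: 19.33
eef_pos: [546.4, -326.9, 247.2]
ee_rot: [[0.0, 0.134, 0.991], [0.0, 0.991, -0.134], [-1.0, 0.0, 0.0]]
contact_force: [0.3, -0.3, -1.6]
gripper_width: 0.581
```

Request:
move_arm:
  plan: "0.01 -0.002 0 0 0;0.025 0 0 0 0;0.03 0 0 0 0;0.03 0 0 0 0;0.025 0 0 0 0;0.02 0 0 0 0;0.01 0 0 0 0;0.005 0 0 0 0;0 0 0 0 0;0 0 0 0 0"

```text
time_s: 20.17
eef_pos: [546.4, -330.3, 93.1]
ee_rot: [[0.001, 0.136, 0.991], [-0.001, 0.991, -0.136], [-1.0, -0.001, 0.001]]
contact_force: [0.5, -0.4, -2.5]
gripper_width: 0.579
```

Request:
move_arm:
  plan: "0.002 0 0 0 0;0.001 0 0 0 0;0.001 0 0 0 0;0 0 0 0 0;0 0 0 0 0"

```text
time_s: 20.58
eef_pos: [546.0, -330.1, 88.2]
ee_rot: [[0.0, 0.136, 0.991], [-0.0, 0.991, -0.136], [-1.0, -0.0, 0.0]]
contact_force: [0.4, -0.8, -2.7]
gripper_width: 0.578
```

Request:
move_arm:
  plan: "0.001 0 0 0 0;0.001 0 0 0 0;0.001 0 0 0 0;0.0005 0 0 0 0;0 0 0 0 0;0 0 0 0 0"

```text
time_s: 21.08
eef_pos: [545.9, -330.0, 84.6]
ee_rot: [[-0.0, 0.136, 0.991], [-0.0, 0.991, -0.136], [-1.0, -0.0, -0.0]]
contact_force: [-0.6, 1.2, -1.0]
gripper_width: 0.58
```

Request:
move_arm:
  plan: "0.0005 0 0 0 0;0 0 0 0 0;0 0 0 0 0;0 0 0 0 0"

```text
time_s: 21.42
eef_pos: [546.0, -330.1, 84.5]
ee_rot: [[0.0, 0.136, 0.991], [-0.0, 0.991, -0.136], [-1.0, -0.0, 0.0]]
contact_force: [-3.2, 1.5, 5.5]
gripper_width: 0.574
```

Contact with the tray floor. I'll release and retreat straight up.

Request:
move_arm:
  plan: "0 0 0 0 0.7;0 0 0 0 0.8;0 0 0 0 1;0 0 0 0 1;0 0 0 0 1;0 0 0 0 1;-0.005 0 0 0 1;-0.015 0 0 0 1;-0.03 0 0 0 1;-0.03 0 0 0 1"

```text
time_s: 22.25
eef_pos: [545.6, -329.7, 164.7]
ee_rot: [[-0.001, 0.136, 0.991], [0.001, 0.991, -0.136], [-1.0, 0.001, -0.001]]
contact_force: [0.1, -0.6, 0.9]
gripper_width: 0.996
```

Request:
move_arm:
  plan: "-0.03 0 0 0 1;-0.03 0 0 0 1;-0.02 0 0 0 1;-0.01 0 0 0 1;0 0 0 0 1;0 0 0 0 1;0 0 0 0 1;0 0 0 0 1"

```text
time_s: 22.92
eef_pos: [545.6, -329.7, 252.2]
ee_rot: [[-0.002, 0.136, 0.991], [0.002, 0.991, -0.136], [-1.0, 0.002, -0.002]]
contact_force: [-1.3, 0.2, -0.1]
gripper_width: 1.001
```

```bash
python3 - <<'E'
from h import *
o=r.observe();print(o["time_s"],o["eef_pos"],o["contact_force"])
ims=[r.read_camera(n) for n in("scene","side")]
cv2.imwrite("pics/b3.png",np.hstack([ims[0][100:390,120:400],ims[1][130:420,150:500]])[:,:,::-1])
for n,im in zip(("scene","side"),ims):
    for nm,lo,hi in(("blue",(100,140,60),(118,255,255)),("pink",(165,140,100),(176,255,255)),("yellow",(20,170,120),(30,255,255))):
        for s,ce,m in comps(im,lo,hi,300):
            if 220<s[1]: print(n,nm,s,ce.round(1))
E
```

```text
22.9167 [ 545.61964163 -329.74473505  252.22180635] [-1.25943112  0.22484629 -0.06296751]
scene blue [ 379  226   78   97 4455] [418.8 272.5]
scene yellow [256 222  25  26 467] [267.5 233.5]
side blue [420 279  37  34 975] [437.9 295.4]
side blue [410 311  38  34 680] [426.5 330.9]
side pink [366 239  29  29 682] [380.  253.2]
side pink [360 275  30  24 489] [374.1 287.5]
```

View pics/b3.png

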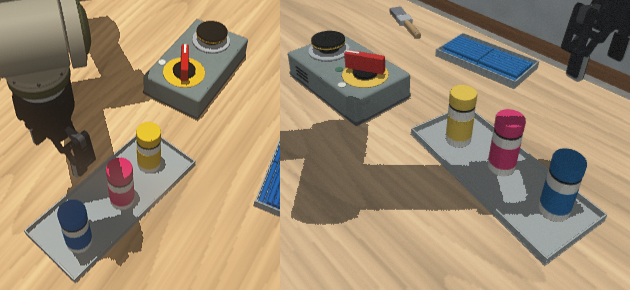

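All three jars stand upright where they were, the pad is up and the handle is on. Handing in.

```bash
python3 -c "
from plant import r
print(r.hand_in())"
```

```text
the job is handed in; nothing more can be done
None
```

I carried out the whole task and handed it in at about 23 s of the 72 s allowed. The hand-in reports no verdict.

- **Isolator:** I gripped the handle and turned it about 62° clockwise. The wrist view then showed the pointer at the green dot.
- **Pressing the jar:** I set the blue jar upright on the middle of the pad and pushed down to the stop. The force was about 22 N, and the tool height matched the full 14 mm of travel. I held it there for about 2.4 s.
- **Setting it back:** I lowered the jar onto its old place on the tray until the wrist force showed contact, then released it and moved straight up.

**Last checks:** Blue stands upright within about 1 pixel of where it started in the side view, and pink has not moved there either. Yellow's cap is within about 1 pixel in the scene view. The pad is up, the handle is on, and the gripper is well clear. The final colour mask missed blue and pink in the scene view, probably because the arm's shadow fell on them, so for those two I relied on the side view and the picture. No check disagreed.

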